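# Pile two offcuts and pump the bar clamp shut on them

## Task

Lay the loose pine offcut squarely on top of the matching one that already lies in the bench clamp, edges in line, and let go of it. Then pump the clamp's trigger against its fixed grip, letting it go right back each time, until the spring pad bears on the pile with both ends flush and is clearly pushed in a little, but do not crush them by driving the pad more than about three quarters of the way back; move the jaw only with the trigger and leave the other things alone. Finish while still holding: the fingers keep trigger and fixed grip squeezed together and do not let go.

Things in the scene. Friction and masses are not known exactly. Their poses are not given: they have to be found in the camera images.
- upper_board: the loose pine offcut lying on the table to the left of the clamp: 45 (x) x 120 (y) x 22 (z) mm; origin at the centre of its underside, its long axis is y. About 0.07 kg. Take it by its long sides.
- lower_board: an identical pine offcut, 45 x 120 x 22 mm, lying loose on the clamp's bed between the fence and the press pad, its long axis y along the clamp; origin at the centre of its underside. Its end stands 11 to 18 mm short of the fence and a little more from the pad; the clamp will slide both boards to the fence (which is higher than the lower board).
- clamp: bar clamp fixed to the table, plywood bed 100 (x) x 400 (y) x 12 (z) mm; origin at the centre of the bed's underside. +y points from trigger end to fence end. All parts lie on the line x = 0, from +y to -y: fence (64 wide, top 64 mm above the origin), lower board, press pad, jaw head (top 61 mm), toothed bar with drive pawl (below 80 mm), fixed grip, trigger
- fence_face (a point): centre of the fence's face that the boards are pressed against (at y = +170 mm of the clamp, z = 36.5 mm); same axes as the clamp
- pad_face (a point): centre of the press pad's front face, which pushes to the clamp's +y: a dark steel plate 50 mm wide, 44 high, 8 thick, from 2.5 to 46.5 mm above the bed, so it covers both boards when piled. It sits on a spring plunger in front of the jaw head, a dark block 52 wide, 25 long, 48 high, with 26 mm between pad and head when free. Same axes as the clamp
- grip_center (a point): centre of the fixed grip, an upright black plate on the bed, 44 mm wide across the clamp, 10 mm thick along it; this point is 102 mm above the clamp's underside, 26 mm below the plate's top, 32 mm above its lower edge, at y = -125 mm of the clamp. Same axes as the clamp
- trigger_center (a point): centre of the trigger, a black plate of the same size and height as the fixed grip, parallel to it on its -y side, 40 mm from grip_center at rest. Over both outer faces the pair measures 50 mm at rest, 35.5 mm squeezed home; over 40 mm of free space on both outer sides. Only the trigger moves. Same axes as the clamp
- trigger (a joint): trigger position in m: 0 at rest, 0.0145 squeezed home against its stop towards the fixed grip (it slides along the clamp's +y). A spring of 4 to 6 N returns it; squeezing takes 9 to 20 N.
- jaw (a joint): advance of the jaw to the fence in m, 0 to 0.065; starts at 0 to 0.014. 5 N of friction holds it when the trigger is let go (a stronger pad force creeps it back, so keep squeezing). A pawl on the trigger catches teeth 6 mm apart: a full squeeze advances the jaw about 12 mm (6 to 14.5), then the trigger must go right back for the next. 3 to 5 squeezes close the clamp
- plunger (a joint): how far the press pad is pressed back towards the jaw head against its spring, in m: 0 with the pad free, 0.027 bottomed out. The pad pushes with 2 N when it starts to give and 0.4 N more per mm. Well clamped is 0.003 to 0.021; more than 0.021 counts as crushed.
- glue_bottle: white glue bottle with a red pointed cap, 54 x 54 x 143 mm; bystander, origin at the centre of its underside
- wood_block: short thick dark block of wood, 40 x 75 x 40 mm, not one of the two boards; bystander, origin at the centre of its underside
- sanding_block: cork sanding block, 65 x 100 x 26 mm; bystander, origin at the centre of its underside
- tape_measure: yellow and black tape measure, 38 x 84 x 64 mm; bystander, origin at the centre of its underside
There are look-alikes about, which are no part of the job. What is shaped like the upper_board but green or turquoise is not meant.

How it is judged:
By the outcome, as a careful person would: the job done as asked, in the order asked, and still so for the second after the job is handed in, while the arm keeps its last pose, push and grip.
It also fails if it takes over 45 s, if anything falls off the work surface, if the arm or the gripper's body presses on something with over 40 N, if the wrist force passes 120 N, or if a joint passes its speed limit or range.

## Robot

A 7-joint arm with a two-finger parallel gripper is mounted at the origin on a cart in front of the work surface, level with it; the furniture and walls round the work are solid. World frame = base frame: x ahead of the robot, y to its left, z up, the work surface at z = 0. Lengths are in mm, angles in rad, forces in N, time in s.
With the tool pointing down it reaches from about 400 to 850 mm from the base axis. Payload 4.5 kg.
Tool frame: the origin (TCP) lies at the centre of the arm's flange, where the gripper is bolted on; the fingertips stand 173 mm ahead of it and the grasp point (between the pads) lies 155 mm ahead of it (grip_depth is the distance from the TCP to the grasp point, in mm); z points along the fingers, x is the direction in which the jaws open and shut, and the axes are right-handed (so a half turn about z gives the same grasp; the last joint's range is limited). The gripper opens to 85 mm and grips with 20 to 120 N. Pads are 22 mm wide; open, the fingers measure 114 mm over their backs; the gripper's body (76 mm by 85 mm) begins 54 mm behind the grasp point. The pads swing forward as they close: fully open they stand 13 mm farther back than shut.
Start: joints at [1.359, 0.689, -0.195, 1.565, 0.157, 0.902, -0.215], TCP at [152.106, -606.219, 404.717] pointing down, gripper open.
Joint ranges: [-3.01, 3.01], [-0.46, 2.08], [-1.47, 1.51], [0.13, 2.56], [-1, 4.14], [0.04, 2.09], [-2.66, 2.66]. Speed limits (rad/s): [2.57, 2.57, 3.14, 3.14, 3.14, 3.14, 3.14].

## Interface

Orientations are given as a unit quaternion [w, x, y, z].
In Python, from rig import move_ptp, servo_line, goto_joints, command_gripper, wait, inverse_kinematics, observe, capture, calibration, Unreachable, hand_in, grip_depth gives the robot as it stands. Calls block until the motion is done:
- move_ptp(position, orientation): joint-space move of the TCP to a pose.
- servo_line(position, frame=None, max_speed=150, guard=None): straight line of the TCP; frame=None keeps the orientation; max_speed is the mean speed in mm/s. With guard (N) it stops when the force on the tool has changed by that much, and returns True; else False.
- goto_joints(angles): joint-space move.
- command_gripper(opening, effort=None): finger opening in mm; effort is the grip in N (None keeps the last); returns when the fingers have stopped.
- wait(seconds).
- inverse_kinematics(position, orientation): joint angles nearest the present ones, or None.
- observe(): the state.
- capture(name): name is "scene" or "top" or "wrist"; returns the picture (400x640x3 uint8, red, green, blue); there is no depth.
- calibration(name): a dict with "fx", "fy", "cx", "cy" (pixels), "extrinsics" (4x4, takes a point from camera to world coordinates); the wrist camera has in their place "mount" (4x4, takes a point from camera to tool coordinates, whose origin is the TCP and whose axes are the tool frame's). Camera axes: x right, y down, z forward; pixel columns grow to the right and rows downward; lengths in mm; the calibration is good to about 2 mm. The wrist camera is an equidistant fisheye: a pixel r from the principal point sees the ray r / f radians off the axis. A picture is of the moment at which its call begins: read the wrist's pose just before it. calibration takes no time and is no camera call.
A pose or a line that the arm cannot do raises Unreachable and nothing moves.
- hand_in(): hands the job in, once; it reports no verdict.
The state is a dict: "time_s": time; "joint_positions": joint angles; "dq": joint speeds; "effort": joint torques, N m; "tcp_pos": TCP position; "orientation": TCP orientation; "contact_force": force on the tool from outside, world axes, zero at the start; "wrist_torque": the same for the moment, N m; "width": finger opening in mm.
Only numpy, scipy, OpenCV 4.12 (cv2) and the standard library are available. Lean on these libraries where they do the work, as an engineer would, in place of code of your own. Each camera call takes 0.05 s, during which the arm holds its last target. There are 200 camera calls.

## Working session

There is one attempt and no reset: what is moved stays moved. The work goes in short steps, each a Python script; the robot and the scene stay as the last script left them, time stands still between calls to the robot, and variables do not carry over. Pictures are saved under pics/ and viewed, about 8 in all and at most 12, crops included, and the job is handed in when it is done.

```bash
ls; mkdir -p pics; python3 - <<'E'
from rig import *
import cv2,numpy as np
for n in ("scene","top"):
    im=capture(n); cv2.imwrite(f"pics/{n}0.png",im[:,:,::-1]); 
    c=calibration(n); print(n,c)
print(calibration("wrist"));print(observe())
a=cv2.imread("pics/scene0.png");b=cv2.imread("pics/top0.png")
cv2.imwrite("pics/both0.png",cv2.resize(np.vstack([a,b]),(480,600)))
E
```

```text
pics
scene {'fx': 368.54043488805183, 'fy': 368.54043488805183, 'cx': 320.8435096702291, 'cy': 198.67419674909985, 'extrinsics': array([[-8.33953008e-01, -3.46160584e-01,  4.29761829e-01,
         6.99290607e+01],
       [-5.51770554e-01,  5.11123784e-01, -6.59015730e-01,
         6.76703336e+02],
       [ 8.46377759e-03, -7.86718073e-01, -6.17254435e-01,
         7.58805394e+02],
       [ 0.00000000e+00,  0.00000000e+00,  0.00000000e+00,
         1.00000000e+00]])}
top {'fx': 510.4649155712522, 'fy': 510.4649155712522, 'cx': 315.3622098938351, 'cy': 196.07242491534555, 'extrinsics': array([[-2.62326500e-01, -8.95468980e-01,  3.59611059e-01,
        -7.92921361e+01],
       [-9.64938684e-01,  2.40006330e-01, -1.06255812e-01,
         1.34257896e+02],
       [ 8.83985344e-03, -3.74876337e-01, -9.27032679e-01,
         1.65936789e+03],
       [ 0.00000000e+00,  0.00000000e+00,  0.00000000e+00,
         1.00000000e+00]])}
{'fx': 309.70691628693146, 'fy': 309.70691628693146, 'cx': 318.7988802072151, 'cy': 197.58059766046298, 'mount': array([[ 9.99999521e-01, -6.14512873e-04, -7.61355219e
[... 328 characters left out ...]
([ 1.35876641,  0.68991112, -0.19451285,  1.56619426,  0.15731074,
        0.90250219, -0.21510659]), 'dq': array([-1.56529035e-05, -1.99688829e-03, -1.15434226e-03, -3.63816825e-03,
        1.56811018e-03, -1.70426780e-03, -8.29302222e-04]), 'effort': array([-3.09747316e-03, -5.40596652e+01, -1.27098553e+00, -1.58985847e+01,
        9.53733368e-03,  4.44484336e-03,  2.01913349e-05]), 'tcp_pos': array([ 152.00616054, -605.94716523,  403.96915848]), 'orientation': array([-4.47031620e-04,  7.88487088e-01, -6.15050772e-01, -6.77712432e-04]), 'contact_force': array([-0.20760259, -0.19314686,  0.37628642]), 'wrist_torque': array([ 0.03013466,  0.01501838, -0.02020977]), 'width': 85.3642040546959}
```

View pics/top0.png

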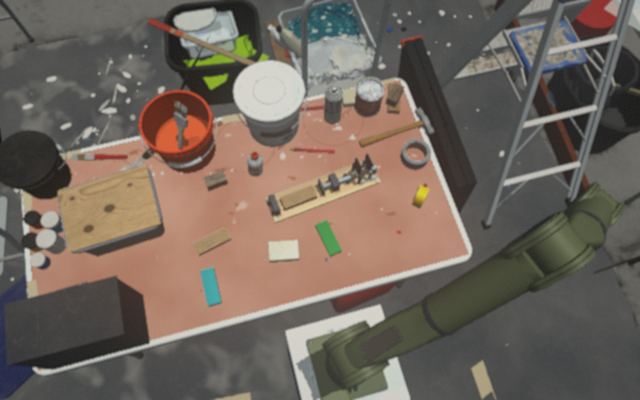

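View pics/scene0.png

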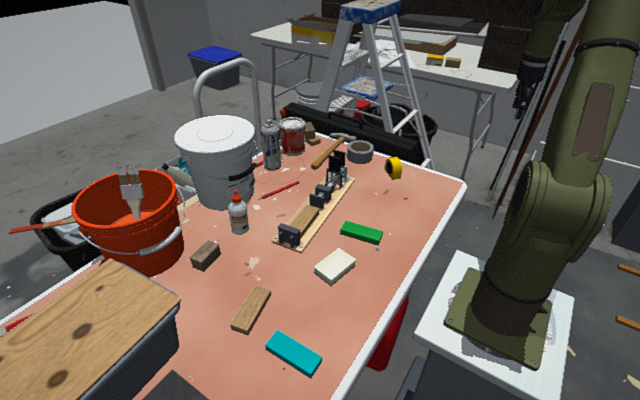

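The candidates are the pine offcut at top (213,242) / scene (251,309), green at top (328,238), turquoise at top (210,287), and the dark wood block at top (216,180). Only the first is pine, 45x120 and left of the clamp, so it fits. The clamp runs from the fence at top (272,205) to the trigger at top (375,170). I'll compute rough positions and confirm in a crop.

```bash
cat > h.py <<'E'
from rig import *
import cv2,numpy as np
from scipy.spatial.transform import Rotation as R
def quat(yaw):  # tool down, tool x axis at angle yaw in world
    M=np.array([[np.cos(yaw),np.sin(yaw),0],[np.sin(yaw),-np.cos(yaw),0],[0,0,-1]])
    q=R.from_matrix(M).as_quat(); return [q[3],q[0],q[1],q[2]]
def rot(q): return R.from_quat([q[1],q[2],q[3],q[0]]).as_matrix()
def save(im,n): cv2.imwrite(f"pics/{n}.png",im[:,:,::-1])
def cast(name,uv,z,state=None):
    """pixels -> world points on plane z"""
    c=calibration(name); uv=np.atleast_2d(np.asarray(uv,float))
    d=(uv-[c["cx"],c["cy"]])/[c["fx"],c["fy"]]
    if name=="wrist":
        th=np.linalg.norm(d,axis=1,keepdims=True)
        d=np.hstack([d*np.sinc(th/np.pi),np.cos(th)])
        T=np.eye(4);T[:3,:3]=rot(state["orientation"]);T[:3,3]=state["tcp_pos"];T=T@c["mount"]
    else: d=np.hstack([d,np.ones((len(d),1))]);T=c["extrinsics"]
    d=d@T[:3,:3].T;o=T[:3,3]
    return o+d*((z-o[2])/d[:,2])[:,None]
def proj(name,P,state=None):
    c=calibration(name);P=np.atleast_2d(P)
    if name=="wrist":
        T=np.eye(4);T[:3,:3]=rot(state["orientation"]);T[:3,3]=state["tcp_pos"];T=T@c["mount"]
    else:T=c["extrinsics"]
    p=(P-T[:3,3])@T[:3,:3]
    if name=="wrist":
        r=np.linalg.norm(p[:,:2],axis=1,keepdims=True);k=np.arctan2(r,p[:,2:])/r
        return p[:,:2]*k*c["fx"]+[c["cx"],c["cy"]]
    return p[:,:2]/p[:,2:]*c["fx"]+[c["cx"],c["cy"]]
E
python3 - <<'E'
from h import *
np.set_printoptions(precision=1,suppress=True)
for n,uv,z in [("board",(213,242),22),("fence end",(272,206),40),("lower",(298,196),34),("grip",(360,170),100),("sand",(283,251),26),("green",(328,238),22),("woodblk",(216,180),40),("bottle",(255,162),70),("bed L",(270,219),12),("bed R",(381,183),12)]:
    print(n,cast("top",uv,z)[0])
for n,uv,z in [("board",(251,309),22),("fence",(290,233),55),("lower",(300,215),34)]: print(n,cast("scene",uv,z)[0])
a=cv2.imread("pics/top0.png")[140:310,180:400];b=cv2.imread("pics/scene0.png")[140:380,180:400]
a=cv2.resize(a,None,fx=2.5,fy=2.5,interpolation=2);b=cv2.resize(b,None,fx=1.1,fy=425/240)
b=cv2.resize(cv2.imread("pics/scene0.png")[140:340,220:340],(249,425),interpolation=2)
cv2.imwrite("pics/crop1.png",np.hstack([a,b]))
E
```

```text
board [484.9 319.4  22. ]
fence end [551.9 100.3  40. ]
lower [566.9   5.5  34. ]
grip [ 578.1 -214.5  100. ]
sand [393.  101.8  26. ]
green [398.7 -54.6  22. ]
woodblk [695.8 265.   40. ]
bottle [713.4 119.9  70. ]
bed L [518.3 117.3  12. ]
bed R [ 547.8 -290.9   12. ]
board [487.5 330.5  22. ]
fence [545.7 101.2  55. ]
lower [582.6   4.6  34. ]
```

View pics/crop1.png

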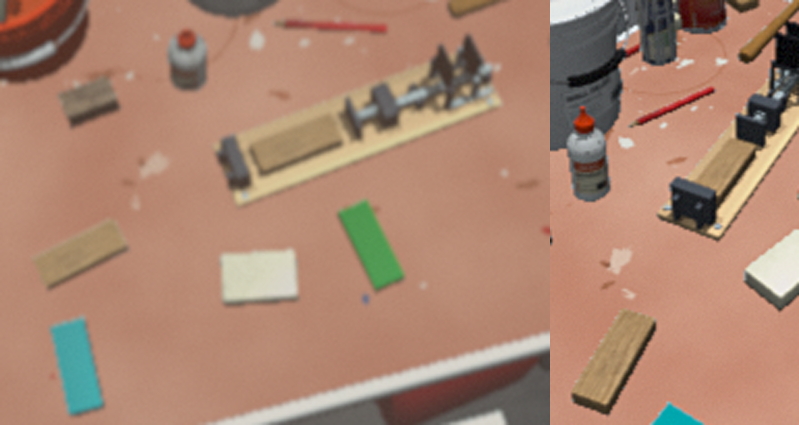

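The crop confirms it: the pine offcut at crop (80,255) matches the board in the clamp at (295,145), and green and turquoise are the decoys. Next I'll look closer with the wrist camera.

```bash
python3 - <<'E'
from h import *
np.set_printoptions(precision=3,suppress=True)
try: print(grip_depth, grip_depth())
except Exception as e: print(e)
for y in (.07,.07+np.pi,.07-np.pi/2,.07+np.pi/2):
    print(y,[inverse_kinematics(p,quat(y)) is not None for p in ([490,325,300],[490,325,165],[565,5,200],[578,-240,258],[578,-240,400])],inverse_kinematics([565,5,400],quat(y)))
move_ptp([560,-90,480],quat(.07-np.pi/2)); s=observe(); im=capture("wrist"); save(im,"w_clamp")
print(s["tcp_pos"],s["time_s"])
move_ptp([490,320,360],quat(.07)); s2=observe(); im2=capture("wrist"); save(im2,"w_board")
print(s2["tcp_pos"],s2["time_s"],s2["joint_positions"])
import pickle;pickle.dump((s,s2),open("st.pkl","wb"))
E
```

```text
'float' object is not callable
0.07 [True, True, True, True, True] [ 0.222  0.654 -0.529  1.745  0.418  0.857 -0.426]
3.211592653589793 [True, True, True, True, True] [-0.437  0.69   0.611  1.78  -0.514  0.836 -2.651]
-1.5007963267948965 [True, True, True, True, True] [-0.049  0.612 -0.069  1.759  0.057  0.772 -1.647]
1.6407963267948966 [True, True, True, True, True] [ 0.43   0.763 -0.94   1.734  0.712  1.024  0.869]
[559.815 -91.289 479.857] 2.4583
[491.236 318.348 360.223] 4.1 [-0.381  0.724 -0.477  1.726  0.44   0.8   -1.001]
```

View pics/w_clamp.png

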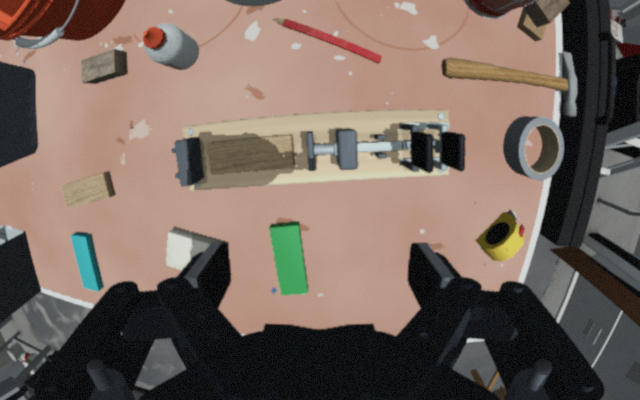

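View pics/w_board.png

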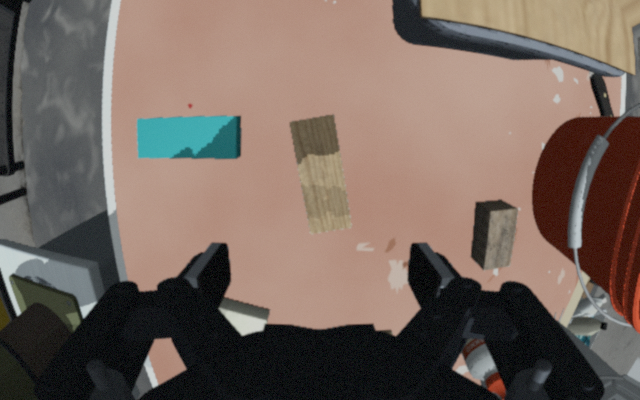

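The clamp view shows the bed spanning about (188,126)–(449,111)–(448,177)–(198,189), with the lower board's top at about (203,138)–(294,172). The board view shows the offcut with corners about (290,122),(334,115),(352,229),(310,234). Now I'll fit both by mask and take a closer view of the clamp.

```bash
python3 - <<'E'
from h import *
import pickle
np.set_printoptions(precision=1,suppress=True)
s,s2=pickle.load(open("st.pkl","rb"))
im=cv2.imread("pics/w_board.png")
hsv=cv2.cvtColor(im,cv2.COLOR_BGR2HSV)
print("hues board lit/shadow,table lit:",hsv[200,320],hsv[140,315],hsv[200,260],hsv[85,300])
m=((hsv[:,:,0]>11)&(hsv[:,:,0]<30)).astype(np.uint8)
m=cv2.morphologyEx(m,cv2.MORPH_OPEN,np.ones((3,3)))
n,l,st,ce=cv2.connectedComponentsWithStats(m)
k=l[200,320];print(st[k],ce[k])
ys,xs=np.where(l==k);P=cast("wrist",np.c_[xs,ys],22,s2)[:,:2]
r=cv2.minAreaRect(P.astype(np.float32));print(r);print(cv2.boxPoints(r))
np.save("board.npy",np.array([*r[0],*r[1],r[2]]))
# rough clamp
print("bed corners",cast("wrist",[(188,126),(449,111),(448,177),(198,189)],12,s))
print("lower top",cast("wrist",[(203,138),(293,135),(295,171),(203,176)],34,s))
move_ptp([565,-45,300],quat(.07-np.pi/2)); s3=observe(); im=capture("wrist"); save(im,"w_clamp2")
pickle.dump((s,s2,s3),open("st.pkl","wb"));print(s3["tcp_pos"],s3["time_s"])
E
```

```text
hues board lit/shadow,table lit: [ 18  75 149] [19 79 97] [ 10  74 178] [ 10  66 182]
[ 290  115   62  119 5085] [321.  173.8]
((493.7037048339844, 323.18017578125), (46.047691345214844, 120.12642669677734), 13.52334213256836)
[[457.3 376.2]
 [485.4 259.4]
 [530.1 270.2]
 [502.  387. ]]
bed corners [[ 604.6  106.2   12. ]
 [ 652.9 -278.    12. ]
 [ 553.4 -289.4   12. ]
 [ 509.    90.1   12. ]]
lower top [[588.9  72.8  34. ]
 [597.8 -54.3  34. ]
 [548.9 -59.7  34. ]
 [534.5  72.8  34. ]]
[565.3 -43.1 300.2] 5.5583
```

View pics/w_clamp2.png

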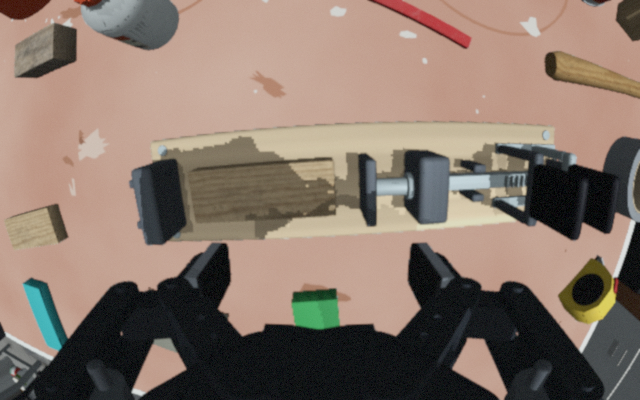

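Board fit: 46.0 x 120.1 mm, centred at (493.7, 323.2), yaw 0.236 rad. I'll enlarge the clamp view to get the lower board's edges.

```bash
python3 - <<'E'
import cv2,numpy as np
a=cv2.imread("pics/w_clamp2.png")[110:250,140:360]
a=np.clip(cv2.resize(a,(792,504),interpolation=cv2.INTER_CUBIC)*1.5,0,255).astype(np.uint8)
cv2.imwrite("pics/c2.png",a)
E
```

```text
(no output)
```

View pics/c2.png

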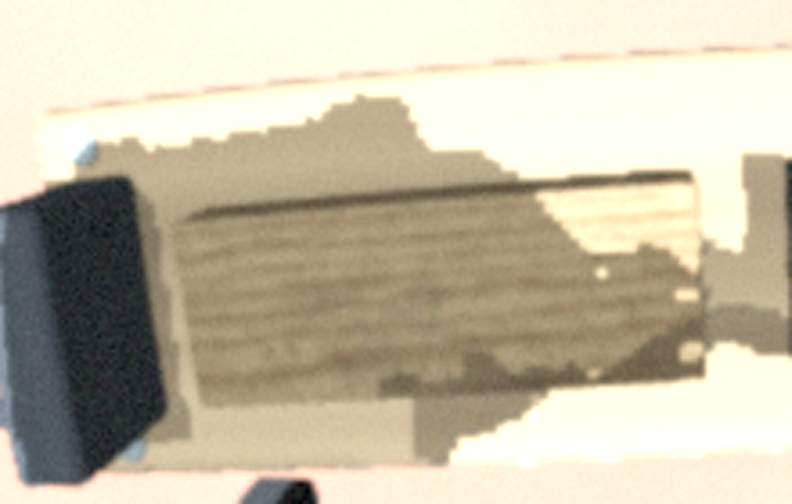

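The crop shows the lower board's top corners at (177,222), (692,182), (704,376), (201,404), with the fence to the left of it.

```bash
python3 - <<'E'
from h import *
import pickle
np.set_printoptions(precision=2,suppress=True)
s=pickle.load(open("st.pkl","rb"))[2]
f=lambda a:(np.array(a,float)+.5)/3.6-.5+[140,110]
P=cast("wrist",f([(177,222),(692,182),(704,376),(201,404)]),34,s)[:,:2];print(P)
ang=lambda v:np.arctan2(-v[0],v[1])
print("center",P.mean(0),"len",np.linalg.norm(P[0]-P[1]),np.linalg.norm(P[3]-P[2]),"wid",np.linalg.norm(P[0]-P[3]),np.linalg.norm(P[1]-P[2]))
print("yaw",ang(P[0]-P[1]),ang(P[3]-P[2]),"end-yaw",np.arctan2(*(P[0]-P[3])[::-1]),np.arctan2(*(P[1]-P[2])[::-1]))
r=cv2.minAreaRect(P.astype(np.float32));print(r)
B=cast("wrist",np.vstack([f([(45,112),(300,80),(550,60),(790,45)]),[(552,124)],f([(440,466),(690,458)]),[(445,233)]]),12,s)[:,:2];print("bed",B)
far=B[:5];near=B[5:]
def yawfit(Q): vx,vy,_,_=cv2.fitLine(Q.astype(np.float32),cv2.DIST_L2,0,.01,.01).ravel();return np.arctan(-vx/vy)
print(yawfit(far),yawfit(near))
y=yawfit(far);ux=np.array([np.cos(y),np.sin(y)]);uy=np.array([-np.sin(y),np.cos(y)])
print("in clamp axes: far",far@ux,far@uy,"near",near@ux)
print("board",P@ux,P@uy)
# fence top front corners, z=64 ; crop
F=cast("wrist",f([(130,178),(166,408)]),64,s)[:,:2];print("fence top front edge",F@ux,F@uy)
# independent: top camera centre of lower
print(proj("top",[[*P.mean(0),34]]),proj("scene",[[*P.mean(0),34]]))
E
```

```text
[[582.2   65.24]
 [598.05 -50.44]
 [555.09 -56.67]
 [538.69  60.7 ]]
center [568.51   4.71] len 116.76377438845233 118.51500082596675 wid 43.74326021860125 43.410280256123194
yaw 0.1361411556038487 0.13877092523253357 end-yaw 0.10394736156945494 0.14403794716646634
((568.5396728515625, 5.037010192871094), (43.71673583984375, 118.51499938964844), 7.950976848602295)
bed [[ 604.52  113.37]
 [ 613.76   42.7 ]
 [ 621.07  -16.84]
 [ 628.72  -71.54]
 [ 656.16 -273.17]
 [ 519.14    5.79]
 [ 526.36  -56.8 ]
 [ 536.01 -164.48]]
0.13306567 0.0977592
in clamp axes: far [614.22 614.   613.34 613.68 614.12] [  32.16  -39.11  -99.09 -154.32 -357.81] near [515.32 514.17 509.45]
board [585.71 586.07 542.66 541.99] [ -12.58 -129.34 -129.82  -11.31]
fence top front edge [599.85 551.36] [-17.21 -17.03]
[[298.1  195.53]] [[303.78 216.74]]
```

```bash
python3 - <<'E'
from h import *
import pickle
np.set_printoptions(precision=2,suppress=True)
f=lambda a:(np.array(a,float)+.5)/3.6-.5+[140,110]
s=pickle.load(open("st.pkl","rb"))[2]
y=.134;U=np.array([[np.cos(y),np.sin(y)],[-np.sin(y),np.cos(y)]])
print("fence bottom edge",cast("wrist",f([(138,215),(166,400)]),12,s)[:,:2]@U.T)
q=quat(.236)
move_ptp([493.7,323.2,230],q)
hit=servo_line([493.7,323.2,174],max_speed=60,guard=6);print("hit",hit)
command_gripper(40,40)
o=observe();print(o["width"],o["tcp_pos"],o["contact_force"])
servo_line([493.7,323.2,300],max_speed=200)
o2=observe();print(o2["width"],o2["contact_force"],o2["time_s"])
save(capture("wrist"),"held")
np.save("graspz.npy",o["tcp_pos"])
E
```

```text
fence bottom edge [[585.22   7.89]
 [536.19   8.58]]
hit False
44.06439871472347 [493.84 323.34 174.42] [-0.3  -0.29  4.26]
44.3703039045035 [-1.23 -0.45 -1.07] 9.3583
```

```bash
python3 - <<'E'
from h import *
np.set_printoptions(precision=2,suppress=True)
q=quat(.137)
c=[568.6,5.0]
move_ptp([*c,260],q)
servo_line([*c,216],max_speed=100); wait(.15)
hit=servo_line([*c,206],max_speed=20,guard=4);o=observe();print("hit",hit,o["tcp_pos"],o["contact_force"])
command_gripper(85)
servo_line([*c,300],max_speed=200)
q2=quat(.134-np.pi/2)
move_ptp([555,5,330],q2);o=observe();im=capture("wrist");save(im,"placed")
import pickle;pickle.dump(o,open("st4.pkl","wb"));print(o["tcp_pos"],o["time_s"])
a=im[90:290,180:480,::-1]
cv2.imwrite("pics/placed_c.png",np.clip(cv2.resize(a,None,fx=2.6,fy=2.6,interpolation=2)*1.3,0,255).astype(np.uint8))
E
```

```text
hit True [568.67   4.95 208.4 ] [-0.12 -0.5   4.33]
[554.74   5.03 329.05] 13.9917
```

View pics/placed_c.png

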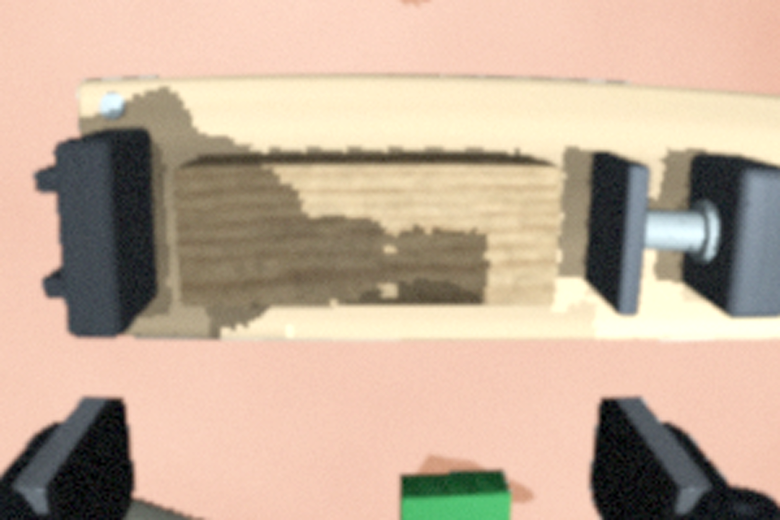

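The upper board lies on the pile, with top corners at about crop (178,167), (556,165), (553,304), (180,306) and the near sides in line with no visible step. I'll check this numerically against the lower board's measurement.

```bash
python3 - <<'E'
from h import *
import pickle
np.set_printoptions(precision=2,suppress=True)
o=pickle.load(open("st4.pkl","rb"))
f=lambda a:(np.array(a,float)+.5)/2.6-.5+[180,90]
P=cast("wrist",f([(178,167),(556,165),(553,304),(180,306)]),56,o)[:,:2];print(P,P.mean(0))
y=.134;U=np.array([[np.cos(y),np.sin(y)],[-np.sin(y),np.cos(y)]])
print(P@U.T)
ang=lambda v:np.arctan2(-v[0],v[1]);print(ang(P[0]-P[1]),ang(P[3]-P[2]))
print("fence bottom",cast("wrist",f([(156,295),(150,135)]),12,o)[:,:2]@U.T)
# predicted lower-board outline if exactly under the commanded pose
for z in (12,34,56):
    c=np.array([568.6,5.0]);yy=.137;V=np.array([[np.cos(yy),np.sin(yy)],[-np.sin(yy),np.cos(yy)]])
    Q=np.array([[22.5,60],[22.5,-60],[-22.5,-60],[-22.5,60]])@V+c
    px=proj("wrist",np.c_[Q,[z]*4],o);print(z,(px-[180,90])*2.6)
a=cv2.imread("pics/placed.png")[135:220,235:410]
a=np.clip(cv2.resize(a,(790,384),interpolation=2)*1.5,0,255).astype(np.uint8);cv2.imwrite("pics/placed_c2.png",a)
# one more view from the -x side (tool turned half round), straight above the near edge
E
```

```text
[[582.75  65.63]
 [599.07 -49.34]
 [555.09 -56.79]
 [538.39  61.31]] [568.82   5.2 ]
[[ 586.3   -12.81]
 [ 587.1  -128.94]
 [ 542.53 -130.44]
 [ 541.75  -11.17]]
0.140967300134736 0.14055099684719424
fence bottom [[532.57   8.54]
 [592.91   7.58]]
12 [[199.23 150.5 ]
 [532.12 150.05]
 [527.15 270.74]
 [204.42 271.33]]
34 [[186.35 157.48]
 [545.64 156.99]
 [539.6  286.69]
 [192.61 287.35]]
56 [[171.31 165.7 ]
 [561.43 165.17]
 [553.96 305.22]
 [178.96 305.97]]
```

The upper board's measured centre (568.8, 5.2) matches the lower's (568.5, 4.9), and the yaw agrees too, so the pile is aligned. Next is the grip, viewed close.

```bash
python3 - <<'E'
from h import *
np.set_printoptions(precision=2,suppress=True)
move_ptp([599.2,-222,340],quat(.134-np.pi/2));o=observe();im=capture("wrist");save(im,"grip")
import pickle;pickle.dump(o,open("st5.pkl","wb"));print(o["tcp_pos"],o["time_s"])
cv2.imwrite("pics/grip_c.png",np.clip(cv2.resize(im[100:300,180:480,::-1],None,fx=2.6,fy=2.6,interpolation=2)*1.8,0,255).astype(np.uint8))
y=.134;U=np.array([[np.cos(y),np.sin(y)],[-np.sin(y),np.cos(y)]])
Q=np.array([[564.2+a,-162.5+b] for b in(-120,-130,-160,-170) for a in (22,-22)])@U
print((proj("wrist",np.c_[Q,[128]*8],o)-[180,100])*2.6)
E
```

```text
[ 599.43 -219.52  339.8 ] 14.9667
[[297.71 234.23]
 [301.69 406.43]
 [340.85 234.32]
 [341.87 406.81]
 [470.04 234.79]
 [462.23 406.43]
 [512.22 235.02]
 [501.64 405.81]]
```

View pics/grip_c.png

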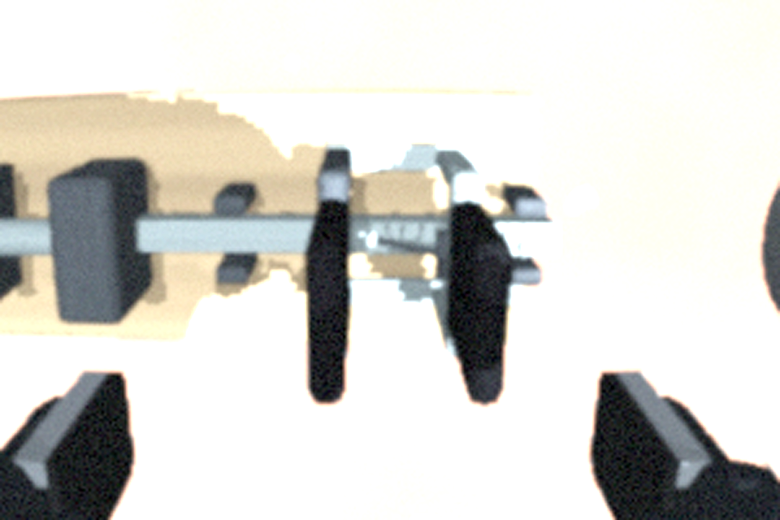

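The plates stand at x about 309–348 and 470–503, about 1.2 mm further toward -y than predicted. I'll correct for that, go down and do two squeezes, which is safe because the total gap is over 25 mm.

```bash
python3 - <<'E'
from h import *
import pickle
np.set_printoptions(precision=2,suppress=True)
y=.134;U=np.array([[np.cos(y),np.sin(y)],[-np.sin(y),np.cos(y)]])
f=lambda a:(np.array(a,float)+.5)/2.6-.5+[180,90]
print("pad bottom front",cast("wrist",f([(588,280)]),14.5,pickle.load(open("st4.pkl","rb")))[:,:2]@U.T)
c=np.array([563.8,-301.5])@U;np.save("c.npy",c);print(c)
command_gripper(77,40)
q=quat(y-np.pi/2)
move_ptp([*c,320],q)
hit=servo_line([*c,261],max_speed=100,guard=8);o=observe();print(hit,o["tcp_pos"],o["contact_force"],o["time_s"])
if not hit:
    ims=[]
    for k in range(2):
        command_gripper(30,45);wait(.2);o=observe();ims.append(capture("wrist"));sc=capture("scene")
        print("sq",o["width"],o["contact_force"],o["tcp_pos"],o["time_s"])
        if k==0: command_gripper(77);wait(.25);print("open",observe()["width"])
    save(ims[0],"sq1");save(ims[1],"sq2");save(sc,"scsq2")
    sc=cv2.resize(sc[150:260,260:380],(400,367),interpolation=2)
    cv2.imwrite("pics/v10.png",np.vstack([np.clip(ims[1][60:300,:400]*1.4,0,255).astype(np.uint8)[:,:,::-1],sc[:360,:,::-1]]))
E
```

```text
pad bottom front [[ 539.29 -153.97]]
[ 599.03 -223.47]
False [ 599.36 -223.52  261.47] [-0.63  0.16  0.34] 16.2583
sq 34.30293584178067 [-3.74  3.19 14.54] [ 599.49 -222.48  263.82] 16.9167
open 77.04641862321905
sq 34.17361741868468 [-5.29  4.13 15.22] [ 599.2  -222.58  263.32] 18.4167
```

View pics/v10.png

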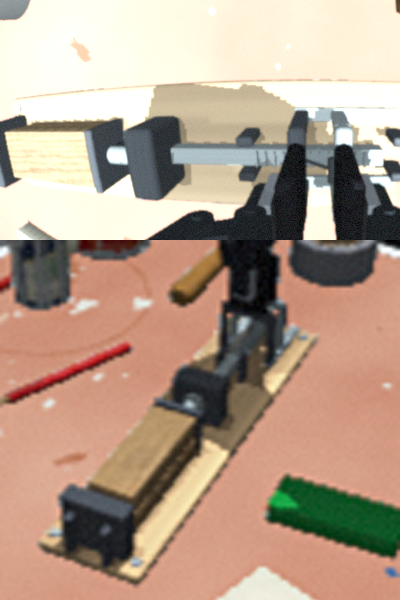

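After two squeezes the pad has just reached the boards, at (90–122,160) in the upper part, and the fence gap is still closing. The total gap measured about 43 mm, so two more squeezes cannot crush the boards.

```bash
python3 - <<'E'
from h import *
np.set_printoptions(precision=2,suppress=True)
ims=[]
for k in range(2):
    command_gripper(77);wait(.25)
    command_gripper(30,45);wait(.3);o=observe();ims.append(capture("wrist"));sc=capture("scene");save(ims[-1],f"sq{k+3}");save(sc,f"scsq{k+3}")
    print("sq",o["width"],o["contact_force"],o["tcp_pos"],o["time_s"])
g=lambda a:cv2.resize(np.clip(a[130:270,:260]*1.4,0,255).astype(np.uint8)[:,:,::-1],(400,215),interpolation=2)
L=np.vstack([g(ims[0]),g(ims[1])])
sc=cv2.resize(sc[160:250,270:350],(382,430),interpolation=2)[:,:,::-1]
cv2.imwrite("pics/v11.png",np.hstack([L,sc]))
E
```

```text
sq 34.44253356734274 [-4.64  3.33 15.85] [ 599.21 -222.52  263.37] 20.0167
sq 34.48570037993311 [-4.43  2.89 15.65] [ 599.18 -222.6   263.37] 21.6167
```

View pics/v11.png

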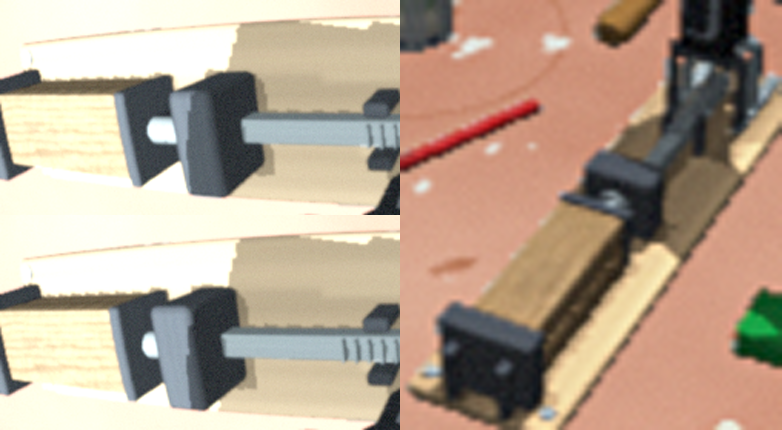

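```bash
python3 - <<'E'
from h import *
np.set_printoptions(precision=1,suppress=True)
o=observe();y=.134;U=np.array([[np.cos(y),np.sin(y)],[-np.sin(y),np.cos(y)]])
f=lambda a:np.array(a,float)/1.537+[0,130]
w=lambda p,z:(cast("wrist",f([p]),z,o)[0,:2]@U.T)
for n,p,h in(("sq3",(115,92),(171,92)),("sq4",(110,308-215),(153,306-215))):
    a,b=w(p,58.5),w(h,60.5);print(n,"pad front",a,"head front",b,"diff-8 =",a[1]-b[1]-8)
# board/fence: top edge of fence face, pad front far top corner
print("fence face should be 8 ->pad front at",8-120)
g=lambda n:np.clip(cv2.resize(cv2.imread(f"pics/{n}.png")[160:255,:190],(780,390),interpolation=cv2.INTER_CUBIC)*1.3,0,255).astype(np.uint8)
cv2.imwrite("pics/v12.png",cv2.resize(np.vstack([cv2.resize(g("sq4"),(600,300)),cv2.resize(cv2.imread("pics/scsq4.png")[165:245,270:370],(600,300)[:2],interpolation=2)]),(600,600)))
E
```

```text
sq3 pad front [ 589.  -121.1] head front [ 589.  -160.6] diff-8 = 31.535780718915944
sq4 pad front [ 588.5 -117.1] head front [ 589.6 -149.5] diff-8 = 24.35177082316224
fence face should be 8 ->pad front at -112
```

View pics/v12.png

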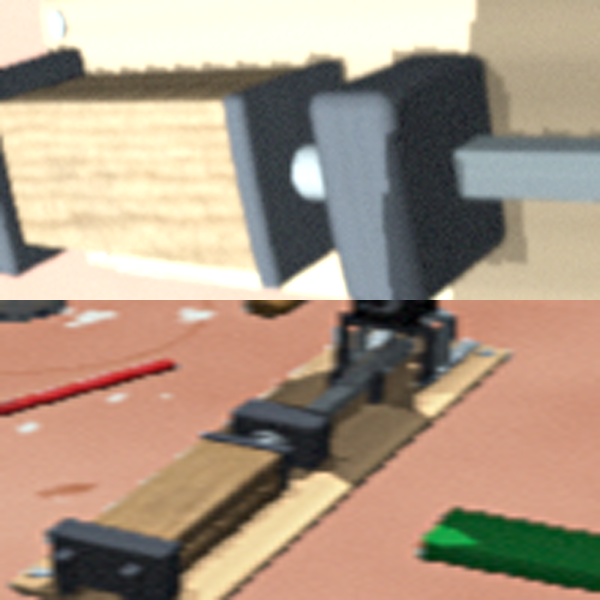

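```bash
python3 - <<'E'
from h import *
o=observe();print(o["width"],o["contact_force"],o["time_s"]);print(hand_in())
E
```

```text
34.17699932735336 [-3.77674298  3.29089718 15.766124  ] 21.7167
the job is handed in; nothing more can be done
None
```

I laid the pine offcut on the lower board, let go of it and pumped the trigger four times with full releases in between. I handed in at 21.7 s with the fingers still squeezing trigger and grip together (finger opening 34.2 mm).

- **Board placement:** the close-up after placing put the upper board within about 0.5 mm and 0.004 rad of the lower board's measured position. It touched down exactly one board height up.
- **Clamping:** the last pictures show both boards against the fence, with the pad flat on their ends. Between the third and fourth squeezes the pad moved about 3–4 mm and the jaw about 10–12 mm. That puts the pad about 6–7 mm pushed in, so I left out a fifth squeeze because it could have crushed the boards.
- **Checks that disagreed:**
  - The raw reading of the gap between pad and jaw head came out too large: 31.5 mm where it should have been 26 mm with the pad free. I scaled the result to the free gap, so the 6–7 mm is an estimate. An unscaled pixel count from the last picture suggested only about 2 mm.
  - The gap to the fence first measured about 20 mm, against the stated 11–18 mm.
  - While squeezing, an upward force of about 15 N built up on the fingers. I took it to be the pads rubbing as they swing closed, and it stayed well under the limits.

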